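Bed a fruit carton with two L-shaped foam pads

ROBOT

A 7-joint arm with a two-finger parallel gripper is mounted at the origin on the work surface. World frame = base frame: x ahead of the robot, y to its left, z up, the work surface at z = 0. Lengths are in mm, angles in rad, forces in N, time in s.
With the tool pointing down it reaches from about 400 to 850 mm from the base axis. Payload 4.4 kg.
Tool frame: the origin (TCP) lies at the very end of the fingers, on their centre line; the grasp point (between the pads) lies 19 mm behind it; z points along the fingers, y is the direction in which the jaws open and shut (so a half turn about z gives the same grasp; the last joint's range is limited). The gripper opens to 94 mm and grips with 3 to 60 N. Pads are 16 mm wide; open, the fingers measure 119 mm over their backs; the gripper's body (75 mm by 177 mm) begins 78 mm behind the grasp point.
Start: joints at [1.13, 0.628, 0.038, 1.517, -0.027, 0.996, -0.02], TCP at [237.985, -604.881, 205.478] pointing down, gripper open.
Joint ranges: [-3.06, 3.06], [-0.37, 2.12], [-1.25, 1.32], [0.18, 2.47], [-1.1, 4.24], [0.23, 1.98], [-2.94, 2.94]. Speed limits (rad/s): [2.57, 2.57, 3.14, 3.14, 3.14, 3.14, 3.14].

INTERFACE

Orientations are given as a unit quaternion [w, x, y, z].
In Python, from workcell import manip gives the robot as it stands.
- The arm moves only by the tool send_rows, never from a script. Its argument "series" is a list of rows, each a list of 7 numbers: the turn, a rotation vector about the world's x, y, z in degrees, then the shift along the world's x, y, z in mm, then the closure, from -1 (fully open) to 1 (shut). In form: [[rx, ry, rz, dx, dy, dz, grip], ...]. A call has exactly 10 rows; each row shifts and turns the commanded pose from where the row before left it; what a row does not reach is not made up. A row lasts 1/8 s, in which the tool goes at most 62.5 mm and 10.7 degrees, less where a joint would pass 70% of its speed; a pose out of reach is approached as far as the arm can. A call with a gripper value outside its range is refused whole. The fingers move at their own pace and stop on an object; the grip force is fixed at half the most. Time passes only in rows, so rows that do not move let the fingers close, or fill a call up. It gives the time, the measured TCP pose, the force and the opening at its end, in the units of the state.
- manip.state(): the state, without advancing time (a new reading comes with each control period).
- manip.capture(name): name is "scene" or "top" or "wrist"; returns a dict with "frame" (480x640x3 uint8, red, green, blue), "z_map" (480x640 float32, mm along the optical axis (not along the pixel's ray), 0 where there is no reading), "fx", "fy", "cx", "cy" (pixels), "k1" (the pictures are not rectified: a ray, as slopes to the right and down, at radius r is drawn at 1 + k1 r^2 times it, then the intrinsics apply), "eye" and "orientation" of the camera in the world. Camera axes: x right, y down, z forward; pixel columns grow to the right and rows downward; lengths in mm; the calibration is good to about 2 mm. A picture is of the moment at which its call begins.
- manip.sign_off(): hands the job in, once; it reports no verdict.
The state is a dict: "time": time; "q": joint angles; "qd": joint speeds; "joint_torque": joint torques, N m; "tool_pos": TCP position; "orientation": TCP orientation; "wrist_force": force on the tool from outside, world axes, zero at the start; "torque": the same for the moment, N m; "opening": finger opening in mm.
Only numpy, scipy, OpenCV 4.12 (cv2) and the standard library are available. Lean on these libraries where they do the work, as an engineer would, in place of code of your own. Each camera call takes 0.05 s, during which the arm holds its last target. There are 200 camera calls.

TASK

Get the small open pear carton ready for packing: pick out the two L-shaped foam pads from among the straight and square ones and lay both of them, ridge side up, flat on the carton's floor, turned so that they interlock and together fill it.

Things in the scene. Friction and masses are not known exactly. Their poses are not given: they have to be found in the camera images.
- carton: Shallow open cardboard carton, fixed: outside 199 (x) x 144 (y) x 28 mm high, walls and floor 5 mm thick, inside 189 x 134 mm. Origin: centre of underside, on the table; z up. The two Ls interlock to 156 x 104 mm, long side along x: elbows in diagonally opposite corners (either pair), one L half a turn from the other; spread evenly, gaps are about 10 mm. A laid pad's top is 1 mm below the rim.
- pad_a: White foam L, one of 2 identical, loose, ridge up, 35 g: 104 x 104 mm less a 52 x 52 mm quarter, 22 thick. Grip ridge on top (44 long, 24 wide, from 22 to 52 mm up) runs from elbow to inner corner. Origin: underside, below mid-ridge; z up; arms along +x and +y, ridge at 45 deg between them. In x and in y alike: elbow's outer side -36.4, arm's inner side +15.6, arm's end +67.6 mm.
- pad_b: White foam L, one of 2 identical, loose, ridge up, 35 g: 104 x 104 mm less a 52 x 52 mm quarter, 22 thick. Grip ridge on top (44 long, 24 wide, from 22 to 52 mm up) runs from elbow to inner corner. Origin: underside, below mid-ridge; z up; arms along +x and +y, ridge at 45 deg between them. In x and in y alike: elbow's outer side -36.4, arm's inner side +15.6, arm's end +67.6 mm.
Mind the look-alikes: they are no part of the job. Leave any green look-alike of the pad_a alone.

How it is judged (in metres and radians):
On the way:
1. one of the L-shaped pads lies flat on the carton's floor (((x of pad_a in the frame of carton between -0.085 and 0.085 m and y of pad_a in the frame of carton between -0.06 and 0.06 m and z of pad_a in the frame of carton below 0.01 m and angle between pad_a's own z axis and vertical below 0.1 rad) or (x of pad_b in the frame of carton between -0.085 and 0.085 m and y of pad_b in the frame of carton between -0.06 and 0.06 m and z of pad_b in the frame of carton below 0.01 m and angle between pad_b's own z axis and vertical below 0.1 rad))), for 0.2 s.
At the end, for the whole second after the job is handed in: Both L-shaped pads lie inside the carton, right way up and flat on its floor (underside within 5 mm of the floor, tilted less than about 6 degrees), which is possible only when they interlock, and both are at rest. Where exactly in the carton's slack they lie does not matter (x of pad_a in the frame of carton between -0.085 and 0.085 m and y of pad_a in the frame of carton between -0.06 and 0.06 m and z of each of pad_a, pad_b in the frame of carton below 0.01 m and angle between each of pad_a, pad_b's own z axis and vertical below 0.1 rad and x of pad_b in the frame of carton between -0.085 and 0.085 m and y of pad_b in the frame of carton between -0.06 and 0.06 m and linear speed of each of pad_a, pad_b below 0.02 m/s and angular speed of each of pad_a, pad_b below 0.2 rad/s); the robot touches nothing.
It also fails if it takes over 67 s, if anything falls off the work surface, if the arm or the gripper's body presses on something with over 40 N, if the wrist force passes 120 N, or if a joint passes its speed limit or range.

## Working session

There is one attempt and no reset: what is moved stays moved. The work goes in short steps, Python scripts to look and compute and a tool call to move; the robot and the scene stay as the last step left them, time stands still between calls to the robot, and variables do not carry over. Pictures are saved under pics/ and viewed, about 8 in all and at most 12, crops included, and the job is handed in when it is done.

Besides the shell and the picture viewer there is one more tool, called after "Emit:" as a command line: name --pt "numbers of a row" for each row, then --argument value for the rest. send_rows: Moves the arm, as the interface text tells. Its arguments: {"type":"object","properties":{"series":{"type":"array"}},"required":["series"]}

```bash
mkdir -p pics; cat > h.py <<'E'
import numpy as np, cv2
from scipy.spatial.transform import Rotation as R
from workcell import manip
def cap(n):
    c=manip.capture(n); return c
def pts(c):
    "world xyz map from depth"
    v,u=np.mgrid[:480,:640]
    return cast(c,u,v,c["z_map"])
def slopes(c,u,v):
    K=np.array([[c["fx"],0,c["cx"]],[0,c["fy"],c["cy"]],[0,0,1]],float)
    p=cv2.undistortPoints(np.stack([np.ravel(u),np.ravel(v)],1).astype(np.float64)[:,None],K,np.array([c["k1"],0,0,0.]))
    return p[:,0]
def rot(c):
    w,x,y,z=c["orientation"]; return R.from_quat([x,y,z,w]).as_matrix()
def cast(c,u,v,z):
    s=slopes(c,u,v); z=np.ravel(z)[:,None]
    return (np.hstack([s*z,z])@rot(c).T+np.array(c["eye"])).reshape(np.shape(u)+(3,))
def plane(c,u,v,h):
    s=slopes(c,u,v); d=np.hstack([s,np.ones((len(s),1))])@rot(c).T; e=np.array(c["eye"])
    return e+d*((h-e[2])/d[:,2])[:,None]
E
python3 - <<'E'
from h import *
s=manip.state(); print(s)
for n in ("top","scene"):
    c=cap(n); cv2.imwrite(f"pics/{n}0.png",c["frame"][...,::-1]); print(n,c["eye"],c["orientation"],c["fx"],c["k1"])
E
```

```text
{'time': 0.0, 'q': array([ 1.13019982,  0.62934887,  0.03842131,  1.51833989, -0.02700548,
        0.99623663, -0.01999769]), 'qd': array([-0.0001753 , -0.00146793,  0.00040783, -0.00025061, -0.00090603,
       -0.00025452, -0.00093826]), 'joint_torque': array([-2.22056238e-03, -5.49730611e+01,  1.14302605e+00, -1.86627692e+01,
       -5.21786290e-02,  2.37267039e-02,  1.47979922e-04]), 'tool_pos': array([ 237.7619697 , -604.27091948,  204.56092518]), 'orientation': array([-8.91251780e-04,  9.82490316e-01,  1.86311444e-01, -1.72264939e-04]), 'wrist_force': array([-0.10322337, -0.32294413,  0.56882792]), 'torque': array([-0.01364051,  0.01844989, -0.0255365 ]), 'opening': 93.95028375210138}
top [ 279.09468798   65.4290357  1181.99725824] [-0.06207006  0.71300889 -0.69592041  0.05882535] 436.0674187844254 0.016605759053699026
scene [1010.96106364 -103.09013509  969.58648932] [-0.21534017  0.78434136  0.56058452 -0.1555064 ] 483.4398083976333 0.01951177100654289
```

View pics/top0.png

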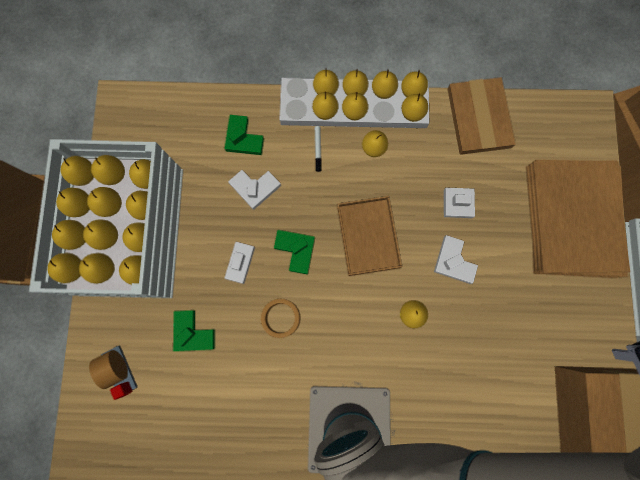

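View pics/scene0.png

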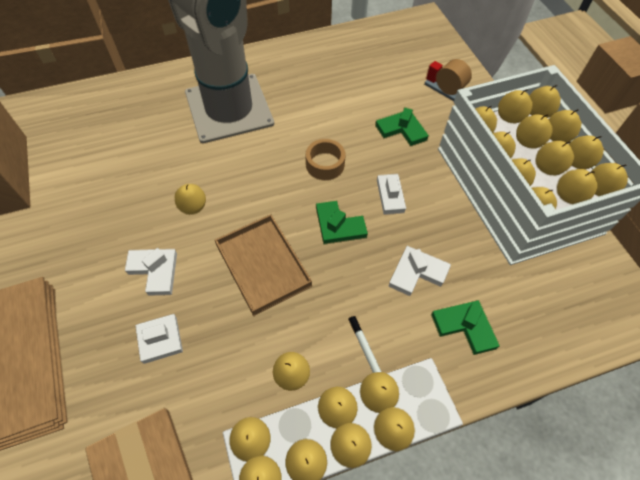

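The top view shows the white Ls at (254,188) and (457,260), the carton at (369,236), and white distractors at (460,202) and (239,262). The green Ls are decoys. The scene view agrees.

```bash
cat >> h.py <<'E'
def ell(P):
    "P Nx2 world points of L top -> origin xy, yaw of pad x axis (deg), size"
    (c,(w,h),a)=cv2.minAreaRect(P.astype(np.float32))
    c=np.array(c); d=P.mean(0)-c   # toward elbow
    b=[a+90*k+45 for k in range(4)]
    k=np.argmin([np.dot(d,[np.cos(np.radians(t)),np.sin(np.radians(t))]) for t in b])
    yaw=(b[k]-45+180)%360-180; t=np.radians(yaw+45)
    return c-15.6*2**.5*np.array([np.cos(t),np.sin(t)]),yaw,(w,h)
def pads(c,pr=1):
    X=pts(c); hsv=cv2.cvtColor(c["frame"],cv2.COLOR_RGB2HSV)
    m=((hsv[...,1]<45)&(hsv[...,2]>110)&(X[...,2]>12)&(X[...,2]<62)&(c["z_map"]>0)).astype(np.uint8)
    n,l,s,_=cv2.connectedComponentsWithStats(m); out=[]
    for i in range(1,n):
        if s[i,4]<200: continue
        Q=X[l==i]; z=np.median(Q[:,2]); T=Q[:,:2]
        if np.ptp(T,0).max()>180: continue
        o,y,wh=ell(T); out.append((o,y,wh))
        if pr: print("px",s[i,:4],"zmed %.1f"%z,"o",o.round(1),"yaw %.1f"%y,"size",np.round(wh,1),"zr",np.percentile(Q[:,2],[5,95]).round(1))
    return out
def carton(c,near,r=160):
    X=pts(c); m=(X[...,2]>20)&(X[...,2]<36)&(np.hypot(X[...,0]-near[0],X[...,1]-near[1])<r)
    hsv=cv2.cvtColor(c["frame"],cv2.COLOR_RGB2HSV)
    m=(m&(hsv[...,1]>60)&(hsv[...,0]<30)).astype(np.uint8)
    n,l,s,_=cv2.connectedComponentsWithStats(cv2.dilate(m,np.ones((3,3))))
    i=1+np.argmax(s[1:,4]); Q=X[(l==i)&(m>0)]
    print("carton",cv2.minAreaRect(Q[:,:2].astype(np.float32)),"z",np.median(Q[:,2]),len(Q))
E
python3 - <<'E'
from h import *
for n in ("top","scene"):
    c=cap(n); print(n); pads(c)
    near=plane(cap("top"),[369],[236],20)[0]; carton(c,near)
E
```

```text
top
px [229 170  52  38] zmed 22.4 o [619.4 271.3] yaw -45.8 size [103.6 102.6] zr [18.  52.4]
px [444 188  31  29] zmed 23.2 o [ 584.1 -278.6] yaw -90.5 size [81.4 81. ] zr [18.7 53.3]
px [435 235  43  48] zmed 22.6 o [ 432.1 -268.9] yaw -107.1 size [104.4 103.7] zr [18.2 53.1]
px [225 242  29  41] zmed 22.5 o [400.7 288.8] yaw -13.5 size [ 51.5 102.5] zr [18.2 53.5]
px [310 388  27  45] zmed 13.3 o [70.9 79.7] yaw 161.2 size [ 59.8 112.1] zr [12.1 16.1]
carton ((501.9080505371094, -47.45616912841797), (200.08128356933594, 144.34429931640625), 10.161032676696777) z 27.451459752864594 528
scene
px [377 174  29  37] zmed 21.8 o [429.6 283.2] yaw 76.3 size [ 53.5 107.2] zr [17.1 52.1]
px [390 246  60  47] zmed 21.4 o [619.1 272.7] yaw -45.6 size [103.9 105.3] zr [18.2 51.2]
px [125 248  51  45] zmed 21.7 o [ 431.4 -266.2] yaw -108.1 size [104.6 106.3] zr [17.8 51.5]
px [136 314  46  48] zmed 21.9 o [ 614.4 -277.4] yaw 178.5 size [80.2 82.4] zr [18.1 52.2]
px [356 330  25  42] zmed 14.3 o [777.3 116.2] yaw -177.4 size [91.3 14.5] zr [12.2 17.1]
px [388 358  75  86] zmed 34.4 o [900.1 172. ] yaw 179.6 size [108.1 131.3] zr [31.5 37.1]
px [347 383  45  78] zmed 34.1 o [899.5  59.5] yaw 179.8 size [ 47.4 130.9] zr [30.9 37.5]
px [260 397  88  83] zmed 34.3 o [868.2 -65.6] yaw -90.8 size [131. 130.] zr [31.5 37.3]
px [223 429  23  51] zmed 33.9 o [ 877.6 -211.6] yaw 90.4 size [83.8 27.7] zr [30.9 37.5]
carton ((499.651611328125, -45.39178466796875), (202.10293579101562, 144.96493530273438), 10.216947555541992) z 25.99262293808988 809
```

Emit:
send_rows --pt "0 0 9.6 19.4 33.7 0 -1" --pt "0 0 9.6 19.4 33.7 0 -1" --pt "0 0 9.6 19.4 33.7 0 -1" --pt "0 0 9.6 19.4 33.7 0 -1" --pt "0 0 9.6 19.4 33.7 0 -1" --pt "0 0 9.6 19.4 33.7 0 -1" --pt "0 0 9.6 19.4 33.7 0 -1" --pt "0 0 9.6 19.4 33.7 0 -1" --pt "0 0 9.6 19.4 33.7 0 -1" --pt "0 0 9.6 19.4 33.7 0 -1"

```text
time: 1.55
tool_pos: [432.5, -266.9, 205.7]
orientation: [0.0, 0.517, 0.856, -0.0]
wrist_force: [0.7, 0.1, 0.1]
opening: 93.8
```

```bash
cat >> h.py <<'E'
def tool():
    s=manip.state(); w,x,y,z=s["orientation"]; M=R.from_quat([x,y,z,w]).as_matrix()
    print("t %.2f"%s["time"],"tcp",s["tool_pos"].round(1),"jaw %.1f"%np.degrees(np.arctan2(M[1,1],M[0,1])),"zdir",M[:,2].round(3),"F",s["wrist_force"].round(1),"open %.1f"%s["opening"],"q7 %.2f"%s["q"][6])
    return s["tool_pos"]
E
python3 - <<'E'
from h import *
tool(); c=cap("wrist"); cv2.imwrite("pics/w1.png",c["frame"][...,::-1]); pads(c)
E
```

```text
t 1.55 tcp [ 432.5 -266.9  205.7] jaw 27.8 zdir [ 0. -0. -1.] F [0.7 0.1 0.1] open 93.8 q7 0.71
px [237 167 144 108] zmed 23.1 o [ 431.6 -267.7] yaw -107.0 size [103.6 103.5] zr [21.7 53.3]
px [420 265  69  60] zmed 22.9 o [ 614.  -280.9] yaw 75.8 size [31.  84.2] zr [20.4 43.7]
px [387 306  35  39] zmed 22.7 o [ 570.7 -305.9] yaw -122.0 size [23.8 51.4] zr [21.3 24. ]
```

View pics/w1.png

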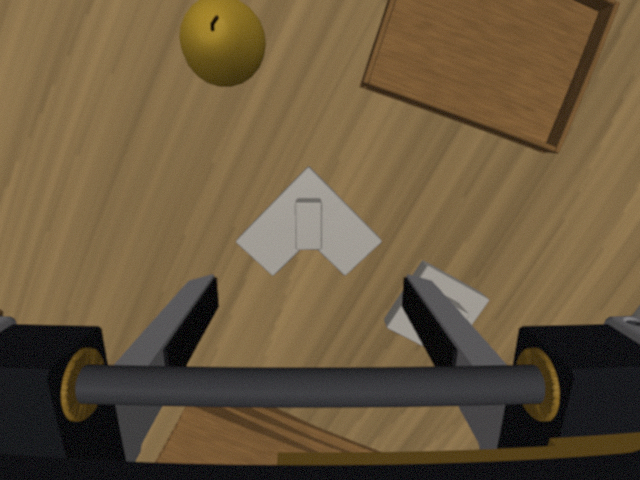

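The wrist view shows the L at (309,222) with its ridge vertical between the jaws, so it's lined up. It agrees with the other two cameras.

Emit:
send_rows --pt "0 0 0 -1 -1 -30 -1" --pt "0 0 0 0 0 -30 -1" --pt "0 0 0 0 0 -30 -1" --pt "0 0 0 0 0 -30 -1" --pt "0 0 0 0 0 -30 -1" --pt "0 0 0 0 0 -15 -1" --pt "0 0 0 0 0 -10 -1" --pt "0 0 0 0 0 -5 -1" --pt "0 0 0 0 0 0 -1" --pt "0 0 0 0 0 0 -1"

```text
time: 2.85
tool_pos: [431.4, -269.2, 26.1]
orientation: [0.001, 0.519, 0.855, 0.0]
wrist_force: [-0.1, 0.5, -1.0]
opening: 94.0
```

Emit:
send_rows --pt "0 0 0 0 0 0 1" --pt "0 0 0 0 0 0 1" --pt "0 0 0 0 0 0 1" --pt "0 0 0 0 0 0 1" --pt "0 0 0 0 0 0 1" --pt "0 0 0 0 0 0 1" --pt "0 0 0 0 0 0 1" --pt "0 0 0 0 0 0 1" --pt "0 0 0 0 0 10 1" --pt "0 0 0 0 0 20 1"

```text
time: 4.1
tool_pos: [430.5, -268.6, 55.8]
orientation: [-0.001, 0.519, 0.855, -0.0]
wrist_force: [-0.4, 0.5, -0.2]
opening: 23.7
```

Emit:
send_rows --pt "0 0 0 0 0 30 1" --pt "0 0 0 0 0 40 1" --pt "0 0 -7.8 14 31 0 1" --pt "0 0 -7.8 14 31 0 1" --pt "0 0 -7.8 14 31 0 1" --pt "0 0 -7.8 14 31 0 1" --pt "0 0 -7.8 14 31 0 1" --pt "0 0 -7.8 14 31 0 1" --pt "0 0 -7.8 14 31 0 1" --pt "0 0 -7.8 14 31 0 1"

```text
time: 5.35
tool_pos: [543.3, -19.6, 126.1]
orientation: [-0.0, 0.888, 0.46, 0.0]
wrist_force: [-0.2, -0.9, 0.1]
opening: 23.5
```

```bash
cat > held.py <<'E'
from h import *
import sys
name=sys.argv[1]
tool()
c=cap("wrist"); X=pts(c); z0=manip.state()["tool_pos"][2]-24
hsv=cv2.cvtColor(c["frame"],cv2.COLOR_RGB2HSV)
m=((hsv[...,1]<45)&(hsv[...,2]>110)&(abs(X[...,2]-z0-22)<6)&(c["z_map"]>0)).astype(np.uint8)
n,l,s,_=cv2.connectedComponentsWithStats(m); i=1+np.argmax(s[1:,4]); Q=X[l==i]
print("held",ell(Q[:,:2]),"z",np.median(Q[:,2]),s[i])
A=np.c_[Q[:,:2],np.ones(len(Q))]; print("tilt",np.linalg.lstsq(A,Q[:,2],rcond=None)[0][:2].round(3))
cv2.imwrite(f"pics/{name}.png",c["frame"][...,::-1])
t=cap("top"); cv2.imwrite(f"pics/{name}t.png",t["frame"][...,::-1])
E
python3 held.py w2
```

```text
t 5.35 tcp [543.3 -19.6 126.1] jaw -35.2 zdir [ 0.     0.001 -1.   ] F [-0.2 -0.9  0.1] open 23.5 q7 -0.67
held (array([530.95430014, -11.32863354]), -35.210052490234375, (73.34162139892578, 143.64605712890625)) z 123.63022897100255 [  176   188   268   139 12108]
tilt [-0.    -0.001]
```

View pics/w2.png

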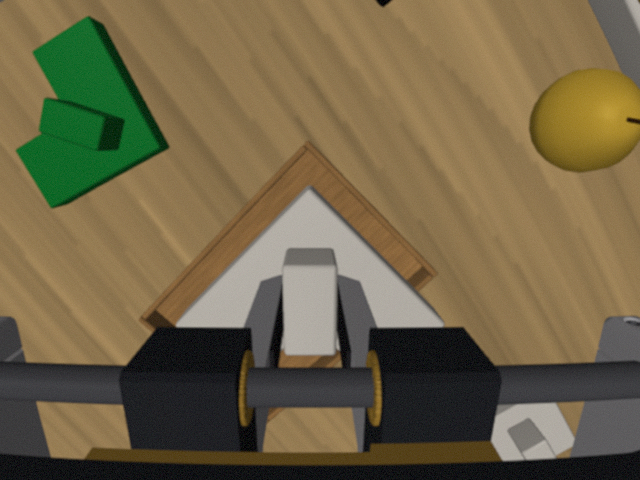

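The wrist view shows the held L, elbow at (311,187), inside the carton corner (308,143) with its edges parallel to the walls. I'll lower it.

Emit:
send_rows --pt "0 0 0 0.5 2 -20 1" --pt "0 0 0 0 0 -20 1" --pt "0 0 0 0 0 -20 1" --pt "0 0 0 0 0 -15 1" --pt "0 0 0 0 0 -10 1" --pt "0 0 0 0 0 -6 1" --pt "0 0 0 0 0 -3 1" --pt "0 0 0 0 0 0 1" --pt "0 0 0 0 0 0 1" --pt "0 0 0 0 0 0 1"

```text
time: 6.7
tool_pos: [543.7, -18.9, 31.8]
orientation: [0.0, 0.887, 0.462, 0.0]
wrist_force: [-1.0, -0.3, -0.3]
opening: 23.7
```

Emit:
send_rows --pt "0 0 0 0 0 0 -0.1" --pt "0 0 0 0 0 0 -0.1" --pt "0 0 0 0 0 0 -0.1" --pt "0 0 0 0 0 0 -0.1" --pt "0 0 0 0 0 0 -0.1" --pt "0 0 0 0 0 0 -0.1" --pt "0 0 0 0 0 15 -0.1" --pt "0 0 0 0 0 30 -0.1" --pt "0 0 0 0 0 40 -0.1" --pt "0 0 0 0 0 40 -1"

```text
time: 7.95
tool_pos: [543.4, -18.9, 158.7]
orientation: [0.0, 0.887, 0.462, 0.0]
wrist_force: [1.1, -0.2, 0.1]
opening: 58.3
```

Emit:
send_rows --pt "0 0 -5.6 7.6 29.1 5 -1" --pt "0 0 -5.6 7.6 29.1 5 -1" --pt "0 0 -5.6 7.6 29.1 5 -1" --pt "0 0 -5.6 7.6 29.1 5 -1" --pt "0 0 -5.6 7.6 29.1 5 -1" --pt "0 0 -5.6 7.6 29.1 5 -1" --pt "0 0 -5.6 7.6 29.1 5 -1" --pt "0 0 -5.6 7.6 29.1 5 -1" --pt "0 0 -5.6 7.6 29.1 0 -1" --pt "0 0 -5.6 7.6 29.1 0 -1"

```text
time: 9.2
tool_pos: [619.5, 273.3, 197.8]
orientation: [-0.0, 1.0, -0.01, 0.0]
wrist_force: [-0.2, -0.7, -0.9]
opening: 93.4
```

```bash
python3 - <<'E'
from h import *
tool(); c=cap("wrist"); pads(c); t=cap("top"); print("top"); pads(t); carton(t,(501,-46.5))
cv2.imwrite("pics/t3.png",cv2.resize(t["frame"][150:330,270:450,::-1],None,fx=3,fy=3,interpolation=cv2.INTER_CUBIC))
E
```

```text
t 9.20 tcp [619.5 273.3 197.8] jaw -91.1 zdir [ 0.001  0.001 -1.   ] F [-0.2 -0.7 -0.9] open 93.4 q7 -1.90
px [485   2  19 111] zmed 15.9 o [782.6 118.4] yaw -177.5 size [95.7 15.2] zr [12.8 17.8]
px [234 161 152 110] zmed 23.2 o [620.3 273.8] yaw -45.8 size [103.4 103.6] zr [21.8 53.4]
px [ 61 165  35 161] zmed 57.1 o [622.3 468. ] yaw 92.5 size [150.9  13.6] zr [55.8 58.2]
px [550 247  90  78] zmed 28.2 o [556.2  -7.7] yaw -168.8 size [78.9 90.6] zr [22.4 58.4]
px [271 356  49  12] zmed 23.0 o [453.1 308.4] yaw -93.4 size [51.8 12.5] zr [21.6 24.2]
px [257 407  52  34] zmed 34.4 o [421.6 318. ] yaw 166.2 size [51.6 70.1] zr [22.1 54. ]
top
px [238 170  43  38] zmed 22.3 o [619.5 271.5] yaw -45.6 size [103.9 102.6] zr [18.2 52.5]
px [444 188  31  30] zmed 23.0 o [ 584.7 -278.5] yaw -91.0 size [81.  80.7] zr [18.  53.3]
px [344 203  41  43] zmed 27.5 o [545. -20.] yaw -169.1 size [104.1 103.6] zr [22.8 57.7]
carton ((501.90020751953125, -47.37060546875), (199.62985229492188, 144.61700439453125), 10.279273986816406) z 27.388351170363876 543
```

View pics/t3.png

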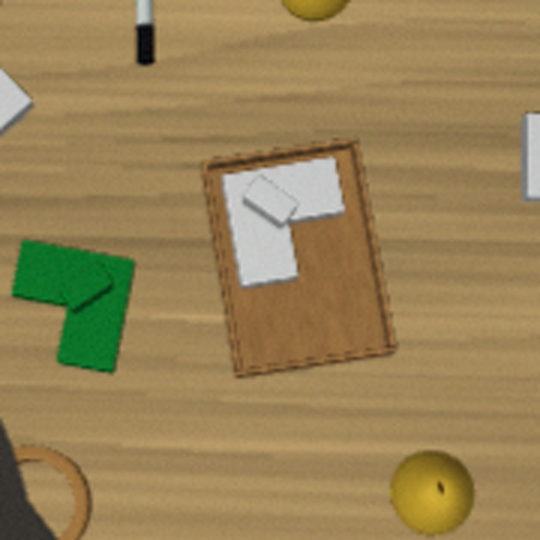

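The crop shows the first L flat in the carton's far-left corner, with its ridge at (270,200) and even gaps. Its measured position in the carton is (47,19), as planned. Next I'll grasp the second pad.

Emit:
send_rows --pt "0 0 0 0.5 -0.5 -30 -1" --pt "0 0 0 0 0 -30 -1" --pt "0 0 0 0 0 -30 -1" --pt "0 0 0 0 0 -30 -1" --pt "0 0 0 0 0 -25 -1" --pt "0 0 0 0 0 -13 -1" --pt "0 0 0 0 0 -10 -1" --pt "0 0 0 0 0 -4 -1" --pt "0 0 0 0 0 0 -1" --pt "0 0 0 0 0 0 -1"

```text
time: 10.55
tool_pos: [620.5, 271.8, 25.2]
orientation: [-0.0, 1.0, -0.008, 0.001]
wrist_force: [0.2, 0.3, 0.4]
opening: 94.0
```

Emit:
send_rows --pt "0 0 0 0 0 0 1" --pt "0 0 0 0 0 0 1" --pt "0 0 0 0 0 0 1" --pt "0 0 0 0 0 0 1" --pt "0 0 0 0 0 0 1" --pt "0 0 0 0 0 0 1" --pt "0 0 0 0 0 0 1" --pt "0 0 0 0 0 0 1" --pt "0 0 0 0 0 30 1" --pt "0 0 0 0 0 40 1"

```text
time: 11.8
tool_pos: [618.9, 271.2, 94.0]
orientation: [0.001, 1.0, -0.008, -0.001]
wrist_force: [1.6, 0.8, -0.0]
opening: 23.9
```

Emit:
send_rows --pt "0 0 5.6 -16.1 -34.6 20 1" --pt "0 0 5.6 -16.1 -34.6 20 1" --pt "0 0 5.6 -16.1 -34.6 0 1" --pt "0 0 5.6 -16.1 -34.6 0 1" --pt "0 0 5.6 -16.1 -34.6 0 1" --pt "0 0 5.6 -16.1 -34.6 0 1" --pt "0 0 5.6 -16.1 -34.6 0 1" --pt "0 0 5.6 -16.1 -34.6 0 1" --pt "0 0 5.6 -16.1 -34.6 0 1" --pt "0 0 5.6 -16.1 -34.6 0 1"

```text
time: 13.05
tool_pos: [458.5, -75.6, 134.7]
orientation: [0.0, 0.886, 0.464, 0.0]
wrist_force: [-0.5, 0.1, -1.1]
opening: 23.7
```

```bash
python3 held.py w4; python3 - <<'E'
from h import *
c=cap("scene"); cv2.imwrite("pics/s4.png",cv2.resize(c["frame"][150:330,170:390,::-1],None,fx=3,fy=3,interpolation=cv2.INTER_CUBIC))
E
```

```text
t 13.05 tcp [458.5 -75.6 134.7] jaw -34.7 zdir [ 0.001 -0.    -1.   ] F [-0.5  0.1 -1.1] open 23.7 q7 -0.59
held (array([492.58869475, -55.14666385]), 145.52568435668945, (73.91857147216797, 143.8924102783203)) z 133.29121737751188 [  167   177   286   142 19238]
tilt [-0.004 -0.004]
```

View pics/w4.png

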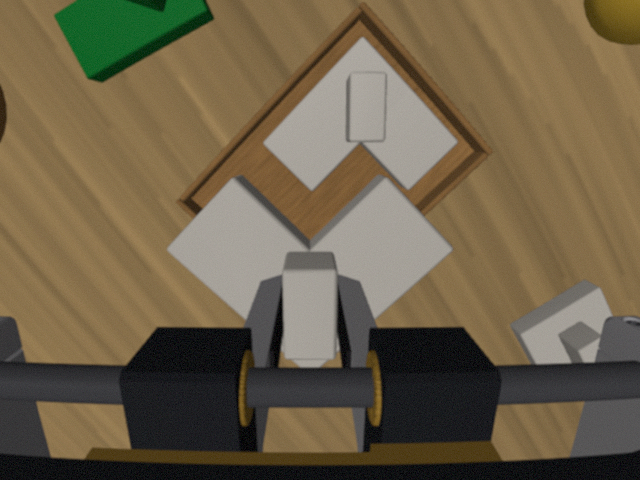

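The wrist view shows the held L, inner corner at (309,247) and edges parallel to the carton. The laid pad is at (362,115). I'll check the grasp offset from that corner, and the same for the laid pad.

```bash
python3 - <<'E'
from h import *
tool(); c=cap("wrist"); d=22.06*np.array([np.cos(np.radians(55.2)),np.sin(np.radians(55.2))])
print("held", (plane(c,[309.5,167,452],[248,248,249],133)[:,:2]))
print("held o",plane(c,[309.5],[248],133)[0,:2]-d)
print("laid inner",plane(c,[361],[142],27)[0,:2], "expect",np.array([543.7,-18.5])-d)
print("carton corner far rim",plane(c,[363,179,491],[3,202,153],28)[:,:2])
E
```

```text
t 13.20 tcp [458.1 -76.5 134.6] jaw -35.2 zdir [-0.    -0.001 -1.   ] F [-0.1  0.9  0.3] open 23.4 q7 -0.60
held [[ 471.90234363  -58.49693196]
 [ 413.20849464  -17.16900746]
 [ 530.2700405  -100.31633635]]
held o [459.31240233 -76.61148352]
laid inner [532.58082408 -38.28030917] expect [531.1100587  -36.61455155]
carton corner far rim [[ 585.85193247   39.34622325]
 [ 393.84875543    5.19890609]
 [ 608.89540851 -100.66540195]]
```

The offset between the pads is (-94.6,-40.2) in the carton frame, against an ideal of (-94,-41). I'll lower straight down.

Emit:
send_rows --pt "0 0 0 0 0 -22 1" --pt "0 0 0 0 0 -22 1" --pt "0 0 0 0 0 -20 1" --pt "0 0 0 0 0 -15 1" --pt "0 0 0 0 0 -10 1" --pt "0 0 0 0 0 -8 1" --pt "0 0 0 0 0 -4 1" --pt "0 0 0 0 0 -3 1" --pt "0 0 0 0 0 0 1" --pt "0 0 0 0 0 0 1"

```text
time: 14.5
tool_pos: [459.2, -74.4, 30.7]
orientation: [0.0, 0.887, 0.462, 0.0]
wrist_force: [0.4, 0.1, -0.7]
opening: 24.1
```

Emit:
send_rows --pt "0 0 0 0 0 0 -0.1" --pt "0 0 0 0 0 0 -0.1" --pt "0 0 0 0 0 0 -0.1" --pt "0 0 0 0 0 0 -0.1" --pt "0 0 0 0 0 0 -0.1" --pt "0 0 0 0 0 0 -0.1" --pt "0 0 0 0 0 15 -0.1" --pt "0 0 0 0 0 30 -0.1" --pt "0 0 0 0 0 40 -0.1" --pt "0 0 0 0 0 40 -0.1"

```text
time: 15.75
tool_pos: [458.8, -74.4, 157.6]
orientation: [0.0, 0.887, 0.462, 0.0]
wrist_force: [0.3, -0.1, 0.1]
opening: 51.8
```

Emit:
send_rows --pt "0 0 0 0 -30 10 -0.1" --pt "0 0 0 0 -40 0 -0.1" --pt "0 0 0 0 -40 0 -0.1" --pt "0 0 0 0 -40 0 -0.1" --pt "0 0 0 0 -40 0 -0.1" --pt "0 0 0 0 -40 0 -0.1" --pt "0 0 0 0 -30 0 -0.1" --pt "0 0 0 0 0 0 -0.1" --pt "0 0 0 0 0 0 -0.1" --pt "0 0 0 0 0 0 -0.1"

```text
time: 17.0
tool_pos: [459.3, -332.6, 165.8]
orientation: [-0.0, 0.886, 0.463, 0.0]
wrist_force: [0.9, -0.2, -0.5]
opening: 51.7
```

```bash
python3 - <<'E'
from h import *
tool(); t=cap("top"); pads(t); X=pts(t)
hsv=cv2.cvtColor(t["frame"],cv2.COLOR_RGB2HSV)
Y=X[...,:2]-[501.9,-47.4]; a=np.radians(10.2); x=Y@[np.cos(a),np.sin(a)]; y=Y@[-np.sin(a),np.cos(a)]
m=(hsv[...,1]<45)&(abs(x)<92)&(abs(y)<65)&(X[...,2]<34)
for k,(p,q) in {"L1":(x<-32,y<-8),"L2":(x>32,y>8)}.items():
    mm=m&(p|(q&(abs(x)<20))); Q=X[mm]; A=np.c_[Q[:,:2]-Q[:,:2].mean(0),np.ones(len(Q))]
    print(k,len(Q),"tilt,z",np.linalg.lstsq(A,Q[:,2],rcond=None)[0].round(3))
cv2.imwrite("pics/t5.png",cv2.resize(t["frame"][170:300,310:440,::-1],None,fx=4,fy=4,interpolation=cv2.INTER_CUBIC))
E
```

```text
t 17.00 tcp [ 459.3 -332.6  165.8] jaw -34.8 zdir [ 0.     0.001 -1.   ] F [ 0.9 -0.2 -0.5] open 51.7 q7 -0.11
px [444 188  31  29] zmed 22.8 o [ 583.5 -279.3] yaw -90.7 size [82.1 80.1] zr [18.  53.7]
px [344 202  41  44] zmed 27.8 o [544.8 -19.6] yaw -168.8 size [103.6 103.2] zr [23.1 57.8]
px [355 225  41  43] zmed 27.5 o [459.7 -76.7] yaw 10.0 size [103.9 103.4] zr [23.  57.7]
px [225 242  29  41] zmed 22.6 o [400.7 288.9] yaw -13.9 size [ 52.7 102.9] zr [18.3 53.2]
px [320 387  70  38] zmed 13.3 o [ 58.8 -27.6] yaw -21.4 size [191.3  77.8] zr [12.1 16.2]
L1 869 tilt,z [ 1.0000e-02 -1.2000e-02  2.6726e+01]
L2 821 tilt,z [ 6.0000e-03 -1.3000e-02  2.6617e+01]
```

View pics/t5.png

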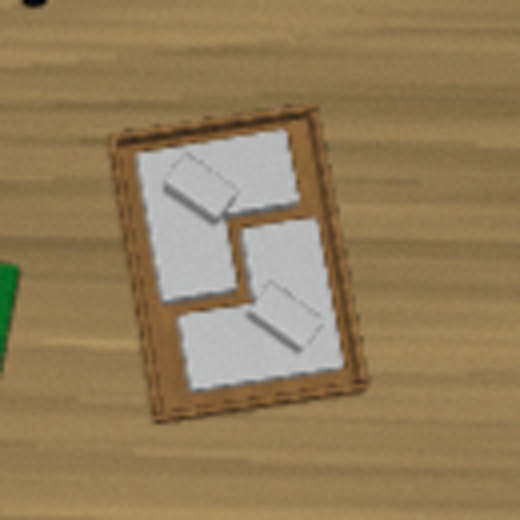

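The crop shows both Ls interlocked in the carton, with ridges at (200,185) and (288,315) and even gaps all round. Both are flat, with tops at about 27 mm.

```bash
python3 -c "
from workcell import manip
print(manip.sign_off())"
```

```text
the job is handed in; nothing more can be done
None
```

Both white L-shaped pads are in the carton, ridge side up and flat on its floor, interlocked half a turn apart. I handed the job in at about 17 s of the 67 s allowed; the hand-in gives no verdict.

- **Position:** in the last top view both pads' tops were at about 27 mm (27 mm expected). Tilt was under 0.02 rad (limit 0.1), with clear gaps of about 10 mm all round.
- **Robot:** the gripper was clear of everything, and wrist forces stayed around 2 N or less at the end of every move. The green look-alikes and the other white pads were not touched.
- **Checks:** none failed. The cameras disagreed by only 1–3 mm, well inside the slack in the carton.

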